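# Size a roller-pole stub on the hole gauge

### The job

Find the size of the thick wooden roller-pole stub on the hole gauge: push it upright down through the widest hole until its foot is nearly on the bench, draw it out again, then step down to the middle hole, the smallest it passes. Push it down through that one until it stands on the bench, only then let go, and leave it standing there upright. Leave the thin stub standing where it is.

Things in the scene. Friction and masses are not known exactly. Their poses are not given: they have to be found in the camera images.
- thick_rod: The thicker and taller of two plain round light-wood roller-pole stubs: 30 mm diameter, 150 mm long, 50 to 110 g, chamfered foot, standing loose and upright on the bench. Origin: centre of its underside; z points up along its axis to the top, at 150 mm. Its place may be swapped with that of the thin stub or of a closed white jar (56 mm diameter, 75 mm tall).
- thin_rod: The thinner stub, of the same wood: 18 mm diameter, 110 mm long, 25 g, standing loose and upright on the bench. Not to be used. Origin: centre of its underside; z up along its axis.
- wide_hole (a point): Centre of the widest hole (62 mm diameter, right through) of the hole gauge, at the plate's upper face. The gauge is a level aluminium plate, 210 x 100 mm, 10 mm thick, fixed to the bench on a leg along each short edge; upper face 60 mm and underside 50 mm above the bench, open space below the holes. Its three holes lie in a row along the middle of its length. x of this frame points along the row towards the smaller holes, z up.
- middle_hole (a point): Centre of the gauge's middle hole (44 mm diameter, right through), at the plate's upper face, 69 mm along the row from the centre of the widest. The stub passes it with 7 mm to spare all round. The third hole, 54 mm farther along, is 22 mm wide: too small for the stub. x of this frame points from the widest hole towards the smallest, z up.

How it is judged (in metres and radians):
On the way, in this order (a step that is already met when the one before it is completed fails the run):
1. the thick stub is pushed upright down through the widest hole, its foot less than 35 mm above the bench (horizontal distance between thick_rod and wide_hole below 0.025 m and height (world z) of thick_rod below 0.035 m and angle between thick_rod's own z axis and vertical below 0.3 rad), for 0.1 s.
2. still held, it is pushed upright down through the middle hole, its foot less than 25 mm above the bench (horizontal distance between thick_rod and middle_hole below 0.016 m and height (world z) of thick_rod below 0.025 m and angle between thick_rod's own z axis and vertical below 0.3 rad and contact force between the fingers and thick_rod above 0.5 N), for 0.1 s.
At the end, for the whole second after the job is handed in: The thick stub stands at rest and upright (within 10 degrees) in the middle hole, its foot on the bench (within 8 mm) and within 16 mm of the hole's axis; the thin stub still stands upright within 30 mm of where it was (horizontal distance between thick_rod and middle_hole below 0.016 m and height (world z) of thick_rod below 0.008 m and angle between each of thick_rod, thin_rod's own z axis and vertical below 0.17 rad and linear speed of thick_rod below 0.02 m/s and distance of thin_rod from where it was at the start of the episode below 0.03 m); the robot touches nothing.
It fails at once if the thin stub is knocked over or moved more than 30 mm (distance of thin_rod from where it was at the start of the episode above 0.03 m or angle between thin_rod's own z axis and vertical above 0.5 rad).
It also fails if it takes over 48 s, if anything falls off the work surface, if the arm or the gripper's body presses on something with over 40 N, if the wrist force passes 120 N, or if a joint passes its speed limit or range.

### The arm

A 6-joint arm with a two-finger parallel gripper is mounted at the origin on the work surface. World frame = base frame: x ahead of the robot, y to its left, z up, the work surface at z = 0. Lengths are in m, angles in degrees, forces in N, time in s.
With the tool pointing down it reaches from about 0.375 to 0.9 m from the base axis. Payload 3.1 kg.
Tool frame: the origin (TCP) lies on the centre line of the jaws, within the pads' length; the fingertips stand 25 mm ahead of it and the grasp point (between the pads) lies 6 mm ahead of it; z points along the fingers, y is the line along which they close (so a half turn about z gives the same grasp; the last joint's range is limited). The gripper opens to 87 mm and grips with 3 to 60 N. Pads are 19 mm wide; open, the fingers measure 117 mm over their backs; the gripper's body (75 mm by 190 mm) begins 51 mm behind the grasp point.
Start: joints at [-76.003, 30.224, 82.088, -0, 67.689, -10.227], TCP at [0.256, -0.57, 0.209] pointing down, gripper open.
Joint ranges: [-176.69, 176.69], [-43.24, 126.21], [12.49, 139.97], [-82, 262], [0, 151.66], [-163.58, 163.58]. Speed limits (degrees/s): [159.86, 159.86, 180, 180, 180, 180].

### API

Orientations are given as a 3x3 rotation matrix whose columns are the frame's x, y, z axes.
In Python, from rig import * gives the robot as it stands.
- The arm moves only by the tool step_arm, never from a script. Its argument "steps" is a list of rows, each a list of 7 numbers: the shift along the tool's x, y, z normalised to -1 to 1, where 1 is 0.3 m, then the turn, a rotation vector about the tool's x, y, z normalised to -1 to 1, where 1 is 45 degrees, then the gripper's target within -1 to 1 (shut at 1, half-way at 0, fully open at -1). A call has 1 to 8 rows; each row is the pose to reach, as a shift and turn from the pose commanded when the call began, along the tool's axes at that moment; what a row does not reach only later rows make up. A row lasts 1/12 s, in which the tool goes at most 41.7 mm and 7.16 degrees, less where a joint would pass 70% of its speed; a pose out of reach is approached as far as the arm can. A call with a number of a shift or a turn outside -1 to 1 is refused whole. A call with a gripper value outside its range is refused whole. The fingers move at their own pace and stop on an object; the grip force is fixed at half the most. Time passes only in rows, so rows that repeat a pose let the fingers close. It gives the time, the measured TCP pose, the force, the opening and the grip force at its end, in the units of the state.
- read_state(): the state, without advancing time (a new reading comes with each control period).
- capture(name): name is "scene" or "top" or "wrist"; returns a dict with "image" (480x640x3 uint8, red, green, blue), "vertical_fov" (degrees; the focal length in pixels is half the picture's height over the tangent of half this angle, whatever the lens; pixels are square), "cx", "cy" (the principal point, pixels), "world_from_camera" (4x4, takes a point from camera to world coordinates); the wrist camera has in their place "T_tool_cam" (4x4, takes a point from camera to tool coordinates, whose origin is the TCP and whose axes are the flange's). Camera axes: x right, y down, z forward; pixel columns grow to the right and rows downward; lengths in m; the calibration is good to about 2 mm. A picture is of the moment at which its call begins: read the wrist's pose just before it. There is no depth.
- hand_in(): hands the job in; it is judged then, once.
The state is a dict: "time_s": time; "joint_positions": joint angles; "qvel": joint speeds; "tau": joint torques, N m; "position": TCP position; "tcp_rot": TCP orientation; "force": force on the tool from outside, world axes, zero at the start; "moment": the same for the moment, N m; "opening": opening from 0.0 (shut) to 1.0 (fully open); "grasp_force": force on a finger pad.
Only numpy, scipy, OpenCV 4.12 (cv2) and the standard library are available. Lean on these libraries where they do the work, as an engineer would, in place of code of your own. Each camera call takes 0.05 s, during which the arm holds its last target. There are 200 camera calls.

## Working session

There is one attempt and no reset: what is moved stays moved. The work goes in short steps, Python scripts to look and compute and a tool call to move; the robot and the scene stay as the last step left them, time stands still between calls to the robot, and variables do not carry over. Pictures are saved under pics/ and viewed, at most 10 in all, crops included, and the job is handed in when it is done.

Besides the shell and the picture viewer there is one more tool, called after "Emit:" as name(argument=value, ...), one argument or row to a line, values as JSON. step_arm: Moves the arm, as the interface text tells. Scaled input: -1 to 1 covers 0.3 m each way for a shift and 45 degrees each way for a turn. Its arguments: {"type":"object","properties":{"steps":{"type":"array"}},"required":["steps"]}

```bash
mkdir -p pics; python3 - <<'E'
from rig import *
import cv2,json
for n in("scene","top"):
    c=capture(n); cv2.imwrite(f"pics/{n}0.png",c["image"][:,:,::-1])
    print(n,c["vertical_fov"],c["cx"],c["cy"],c["world_from_camera"])
s=read_state();print(s["time_s"],s["position"],s["tcp_rot"],s["opening"])
E
```

```text
scene 42.90067185492256 318.5970417145459 243.22772707242632 [[ 0.70958252  0.38816385 -0.58806587  1.15873414]
 [ 0.70417396 -0.42041646  0.5721792  -0.59828286]
 [-0.02513329 -0.82010904 -0.57165504  0.66352153]
 [ 0.          0.          0.          1.        ]]
top 53.2759627324437 320.4651508463469 239.5800755465636 [[ 0.02429652 -0.98920343  0.14452081  0.44336612]
 [-0.99969803 -0.02350937  0.00715214 -0.01956287]
 [-0.00367733 -0.14465094 -0.98947591  0.79473094]
 [ 0.          0.          0.          1.        ]]
0.1 [ 0.25630374 -0.56929274  0.20857859] [[ 9.11950524e-01  4.10299945e-01 -4.43355469e-04]
 [ 4.10300022e-01 -9.11948671e-01  1.87431447e-03]
 [ 3.64713692e-04 -1.89119082e-03 -9.99998145e-01]] 0.9971221963746897
```

View pics/top0.png

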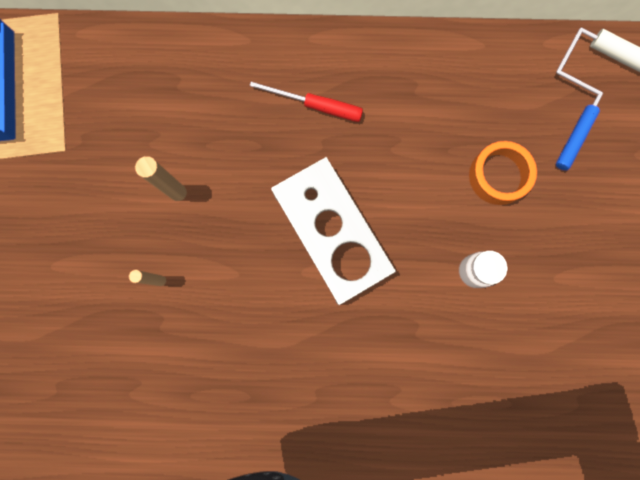

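View pics/scene0.png

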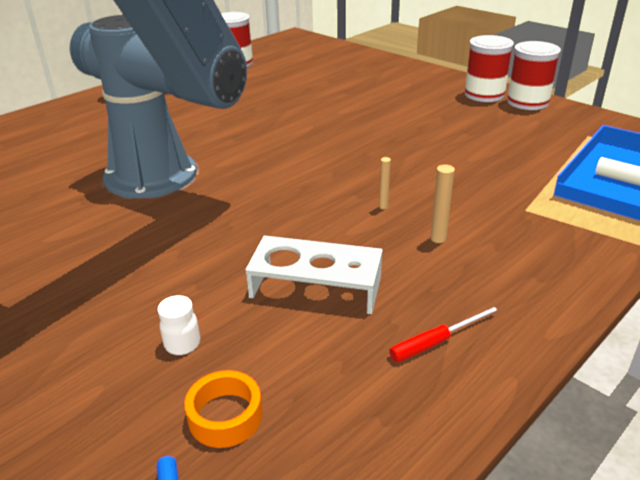

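Top view: the thick stub's top is at (147,167), the thin stub's at (136,277), and the holes at (351,261), (328,223), (311,194). Scene view: the thick top is at (445,169) with the foot at (440,239), the thin top is at (386,160), and the holes are at (283,256), (322,261), (355,264).

```bash
cat > h.py <<'E'
import numpy as np
W={"scene":(42.90067,318.597,243.2277,np.array([[ 0.70958252,0.38816385,-0.58806587,1.15873414],[0.70417396,-0.42041646,0.5721792,-0.59828286],[-0.02513329,-0.82010904,-0.57165504,0.66352153]])),
"top":(53.27596,320.465,239.58,np.array([[0.02429652,-0.98920343,0.14452081,0.44336612],[-0.99969803,-0.02350937,0.00715214,-0.01956287],[-0.00367733,-0.14465094,-0.98947591,0.79473094]]))}
def P(n,u,v,z):
    f,cx,cy,M=W[n]; F=240/np.tan(np.radians(f/2))
    d=M[:,:3]@[(u-cx)/F,(v-cy)/F,1]; return M[:,3]+d*(z-M[2,3])/d[2]
E
python3 - <<'E'
from h import *
np.set_printoptions(precision=4,suppress=True)
for k,z,t,s in [("thick",.15,(147,167),(445,169)),("thin",.11,(136,277),(386,160)),("wide",.06,(351,261),(283,256)),("mid",.06,(328.5,222.5),(322,261)),("small",.06,(311,194),(355,264)),("foot",0,(178,193),(440,240))]:
    print(k,P("top",*t,z),P("scene",*s,z))
E
```

```text
thick [0.6341 0.2294 0.15  ] [0.6332 0.2292 0.15  ]
thin [0.483  0.2481 0.11  ] [0.4856 0.2477 0.11  ]
wide [ 0.5184 -0.0621  0.06  ] [ 0.5203 -0.0615  0.06  ]
mid [ 0.5779 -0.0261  0.06  ] [ 0.5784 -0.027   0.06  ]
small [0.6228 0.0024 0.06  ] [0.624 0.004 0.06 ]
foot [0.6339 0.2309 0.    ] [0.6381 0.2299 0.    ]
```

Emit:
step_arm(
  steps=[
    [0.747,-0.638,0,0,0,0,-1],
    [0.747,-0.638,0,0,0,0,-1],
    [0.747,-0.638,0,0,0,0,-1],
    [0.747,-0.638,0,0,0,0,-1],
    [0.747,-0.638,0,0,0,0,-1],
    [0.747,-0.638,0,0,0,0,-1],
    [0.747,-0.638,0,0,0,0,-1],
    [0.747,-0.638,0,0,0,0,-1],
  ],
)

```text
time_s: 0.77
position: [0.3829, -0.2958, 0.2089]
tcp_rot: [[0.91, 0.415, -0.002], [0.415, -0.91, 0.006], [0.001, -0.007, -1.0]]
force: [-0.4, 0.4, -0.3]
opening: 0.998
grasp_force: 0.0
```

Emit:
step_arm(
  steps=[
    [0.747,-0.638,0,0,0,0,-1],
    [0.747,-0.638,0,0,0,0,-1],
    [0.747,-0.638,0,0,0,0,-1],
    [0.747,-0.638,0,0,0,0,-1],
    [0.747,-0.638,0,0,0,0,-1],
    [0.747,-0.638,0,0,0,0,-1],
    [0.747,-0.638,0,0,0,0,-1],
    [0.747,-0.638,0,0,0,0,-1],
  ],
)

```text
time_s: 1.43
position: [0.5102, -0.0314, 0.2094]
tcp_rot: [[0.909, 0.416, 0.002], [0.416, -0.909, 0.002], [0.003, -0.002, -1.0]]
force: [-0.4, -0.7, 0.7]
opening: 1.0
grasp_force: 0.0
```

Emit:
step_arm(
  steps=[
    [0.747,-0.638,0,0,0,0,-1],
    [0.747,-0.638,0,0,0,0,-1],
    [0.747,-0.638,0,0,0,0,-1],
    [0.747,-0.638,0,0,0,0,-1],
    [0.747,-0.638,0,0,0,0,-1],
    [0.747,-0.638,0,0,0,0,-1],
    [0.747,-0.638,0,0,0,0,-1],
    [0.747,-0.638,0,0,0,0,-1],
  ],
)

```text
time_s: 2.1
position: [0.6367, 0.2355, 0.2088]
tcp_rot: [[0.91, 0.415, 0.004], [0.415, -0.91, 0.004], [0.005, -0.002, -1.0]]
force: [0.2, -0.6, -0.0]
opening: 0.994
grasp_force: 0.0
```

Emit:
step_arm(
  steps=[
    [0,0,0.04,0,0,0,-1],
    [0,0,0.04,0,0,0,-1],
    [0,0,0.04,0,0,0,-1],
    [0,0,0.04,0,0,0,-1],
  ],
)

```text
time_s: 2.43
position: [0.6332, 0.2275, 0.1968]
tcp_rot: [[0.913, 0.408, -0.002], [0.408, -0.913, -0.001], [-0.002, -0.0, -1.0]]
force: [-0.9, 0.3, 0.2]
opening: 0.999
grasp_force: 0.0
```

```bash
python3 - <<'E'
from rig import *
import cv2
s=read_state(); c=capture("wrist"); cv2.imwrite("pics/w1.png",c["image"][:,:,::-1])
print(s["position"],s["tcp_rot"],c["T_tool_cam"],c["vertical_fov"],c["cx"],c["cy"])
E
```

```text
[0.63322092 0.22752492 0.19680797] [[ 9.12792436e-01  4.08418375e-01 -2.09770469e-03]
 [ 4.08417665e-01 -9.12794834e-01 -7.75803066e-04]
 [-2.23162623e-03 -1.48592480e-04 -9.99997499e-01]] [[-5.13475004e-04 -9.55670142e-01 -2.94438984e-01  8.05051504e-02]
 [ 9.99999860e-01 -4.52613868e-04 -2.74845984e-04 -6.42884243e-04]
 [ 1.29394933e-04 -2.94439084e-01  9.55670241e-01 -1.76754947e-01]
 [ 0.00000000e+00  0.00000000e+00  0.00000000e+00  1.00000000e+00]] 68.92742689721734 321.40023169763697 235.14550562090506
```

View pics/w1.png

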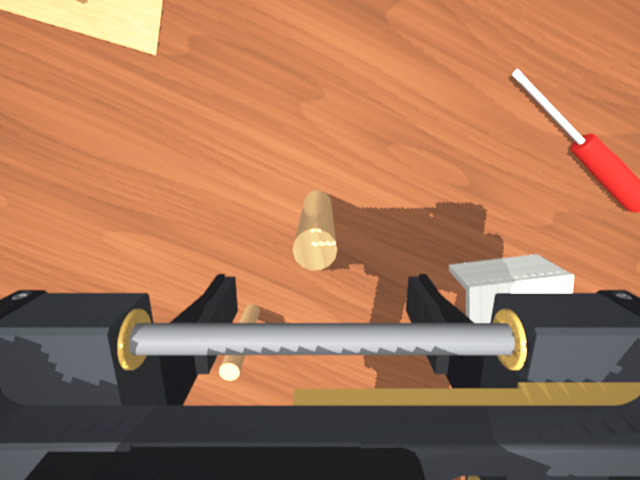

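Wrist view: the stub's top is centred at (316,250), between the fingers, and works out about 4 mm towards −y in the tool frame. I'll correct for that, go down and grip.

Emit:
step_arm(
  steps=[
    [0,-0.011,0.08,0,0,0,-1],
    [0,-0.011,0.16,0,0,0,-1],
    [0,-0.011,0.23,0,0,0,-1],
    [0,-0.011,0.23,0,0,0,-1],
    [0,-0.011,0.23,0,0,0,-1],
    [0,-0.011,0.23,0,0,0,-1],
  ],
)

```text
time_s: 2.98
position: [0.6337, 0.2321, 0.13]
tcp_rot: [[0.912, 0.41, 0.002], [0.41, -0.912, 0.0], [0.002, 0.001, -1.0]]
force: [-0.0, -0.6, 1.3]
opening: 1.001
grasp_force: 0.0
```

Emit:
step_arm(
  steps=[
    [0,0,0,0,0,0,1],
    [0,0,0,0,0,0,1],
    [0,0,0,0,0,0,1],
    [0,0,0,0,0,0,1],
    [0,0,0,0,0,0,1],
    [0,0,0,0,0,0,1],
    [0,0,0,0,0,0,1],
    [0,0,0,0,0,0,1],
  ],
)

```text
time_s: 3.65
position: [0.6325, 0.2326, 0.1284]
tcp_rot: [[0.912, 0.41, -0.0], [0.41, -0.912, -0.0], [-0.0, -0.0, -1.0]]
force: [0.3, -0.3, 0.5]
opening: 0.478
grasp_force: 0.0
```

Emit:
step_arm(
  steps=[
    [0,0,0,0,0,0,1],
    [0,0,0,0,0,0,1],
    [0,0,0,0,0,0,1],
    [0,0,0,0,0,0,1],
    [0,0,0,0,0,0,1],
    [0,0,0,0,0,0,1],
    [0,0,0,0,0,0,1],
    [0,0,0,0,0,0,1],
  ],
)

```text
time_s: 4.32
position: [0.6326, 0.2325, 0.1284]
tcp_rot: [[0.912, 0.41, -0.0], [0.41, -0.912, -0.0], [-0.0, -0.0, -1.0]]
force: [-0.3, -0.1, 0.0]
opening: 0.332
grasp_force: 30.0
```

Emit:
step_arm(
  steps=[
    [0,0,-0.05,0,0,0,1],
    [0,0,-0.11,0,0,0,1],
    [0,0,-0.18,0,0,0,1],
    [0,0,-0.24,0,0,0,1],
    [0,0,-0.283,0,0,0,1],
    [0,0,-0.283,0,0,0,1],
  ],
)

```text
time_s: 4.82
position: [0.6347, 0.233, 0.2169]
tcp_rot: [[0.912, 0.41, 0.007], [0.41, -0.912, 0.001], [0.007, 0.002, -1.0]]
force: [0.7, -1.1, -0.4]
opening: 0.33
grasp_force: 30.0
```

Emit:
step_arm(
  steps=[
    [-0.03,0.03,0,0,0,0,1],
    [-0.08,0.08,0,0,0,0,1],
    [-0.14,0.14,0,0,0,0,1],
    [-0.2,0.2,0,0,0,0,1],
    [-0.26,0.26,0,0,0,0,1],
    [-0.32,0.32,0,0,0,0,1],
    [-0.38,0.38,0,0,0,0,1],
    [-0.44,0.44,0,0,0,0,1],
  ],
)

```text
time_s: 5.48
position: [0.5639, 0.0564, 0.2116]
tcp_rot: [[0.912, 0.41, -0.004], [0.41, -0.912, -0.0], [-0.004, -0.002, -1.0]]
force: [0.7, 1.1, -1.1]
opening: 0.33
grasp_force: 30.0
```

Emit:
step_arm(
  steps=[
    [-0.06,0.06,0,0,0,0,1],
    [-0.12,0.12,0,0,0,0,1],
    [-0.18,0.18,0,0,0,0,1],
    [-0.24,0.23,0,0,0,0,1],
    [-0.28,0.275,0,0,0,0,1],
    [-0.306,0.3,0,0,0,0,1],
    [-0.306,0.3,0,0,0,0,1],
    [-0.306,0.3,0,0,0,0,1],
  ],
)

```text
time_s: 6.15
position: [0.5188, -0.0618, 0.2126]
tcp_rot: [[0.913, 0.409, -0.001], [0.409, -0.913, 0.001], [-0.001, -0.002, -1.0]]
force: [-0.3, 0.6, -0.8]
opening: 0.33
grasp_force: 30.0
```

```bash
python3 - <<'E'
from rig import *
import cv2,numpy as np
s=read_state(); a=capture("scene")["image"];b=capture("top")["image"]
a=cv2.resize(a[130:330,200:400],(400,400),interpolation=cv2.INTER_CUBIC);b=cv2.resize(b[130:330,220:420],(400,400),interpolation=cv2.INTER_CUBIC)
cv2.imwrite("pics/c2.png",np.hstack([a,b])[:,:,::-1])
print(s["position"],s["opening"],s["grasp_force"])
E
```

```text
[ 0.51883497 -0.0617589   0.21264882] 0.33022075793869055 29.99981939792633
```

View pics/c2.png

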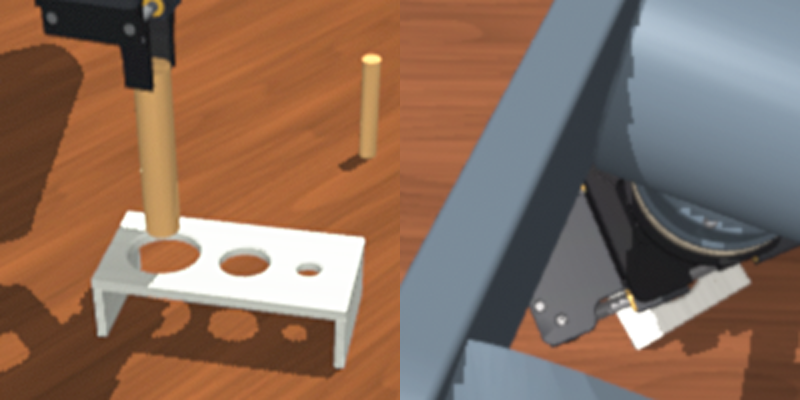

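The foot is at about (162,228) in the crop, which is (281,244) in the full picture. The stub looks slightly tilted, so I'll check where the foot is.

```bash
python3 - <<'E'
from h import *
print(P("scene",281,244,.084),P("scene",(200+154/2),(130+62/2),.234), P("scene",(200+155.5/2),(130+100/2),.188))
# expected projection of vertical rod at TCP
f,cx,cy,M=W["scene"];F=240/np.tan(np.radians(f/2))
for z in(.084,.188,.21):
    c=M[:,:3].T@(np.array([.5188,-.0618,z])-M[:,3]);u,v=c[:2]/c[2]*F+[cx,cy];print(z,(u-200)*2,(v-130)*2)
E
```

```text
[ 0.51822551 -0.0622295   0.084     ] [ 0.51508094 -0.05540673  0.234     ] [ 0.49635743 -0.04088345  0.188     ]
0.084 162.84820418245283 228.05122796140324
0.188 154.87722883669926 119.05808978867947
0.21 153.0622054616972 94.23991071807035
```

The foot matches the prediction, and the apparent tilt is perspective. Now the wide hole: in, then out.

Emit:
step_arm(
  steps=[
    [0,0,0.05,0,0,0,1],
    [0,0,0.1,0,0,0,1],
    [0,0,0.15,0,0,0,1],
    [0,0,0.21,0,0,0,1],
    [0,0,0.21,0,0,0,1],
    [0,0,0.21,0,0,0,1],
    [0,0,0.21,0,0,0,1],
    [0,0,0.21,0,0,0,1],
  ],
)

```text
time_s: 6.92
position: [0.5206, -0.0616, 0.1514]
tcp_rot: [[0.912, 0.411, 0.002], [0.411, -0.912, -0.001], [0.002, 0.002, -1.0]]
force: [1.1, 0.2, -1.1]
opening: 0.334
grasp_force: 30.0
```

Emit:
step_arm(
  steps=[
    [0,0,-0.05,0,0,0,1],
    [0,0,-0.1,0,0,0,1],
    [0,0,-0.15,0,0,0,1],
    [0,0,-0.21,0,0,0,1],
    [0,0,-0.21,0,0,0,1],
    [0,0,-0.21,0,0,0,1],
  ],
)

```text
time_s: 7.42
position: [0.5207, -0.062, 0.2149]
tcp_rot: [[0.912, 0.41, 0.004], [0.41, -0.912, -0.001], [0.003, 0.003, -1.0]]
force: [0.1, -0.3, -1.1]
opening: 0.33
grasp_force: 30.0
```

Emit:
step_arm(
  steps=[
    [0.04,-0.005,0,0,0,0,1],
    [0.1,-0.012,0,0,0,0,1],
    [0.16,-0.02,0,0,0,0,1],
    [0.21,-0.025,0,0,0,0,1],
    [0.227,-0.027,0,0,0,0,1],
    [0.227,-0.027,0,0,0,0,1],
    [0.227,-0.027,0,0,0,0,1],
    [0.227,-0.027,0,0,0,0,1],
  ],
)

```text
time_s: 8.08
position: [0.5773, -0.0264, 0.2126]
tcp_rot: [[0.912, 0.41, -0.002], [0.41, -0.912, 0.0], [-0.002, -0.001, -1.0]]
force: [0.0, 0.1, -1.7]
opening: 0.332
grasp_force: 30.0
```

Emit:
step_arm(
  steps=[
    [0,0,0.04,0,0,0,1],
    [0,0,0.06,0,0,0,1],
    [0,0,0.06,0,0,0,1],
    [0,0,0.06,0,0,0,1],
    [0,0,0.06,0,0,0,1],
    [0,0,0.06,0,0,0,1],
  ],
)

```text
time_s: 8.58
position: [0.5786, -0.0266, 0.1959]
tcp_rot: [[0.912, 0.41, 0.001], [0.41, -0.912, -0.0], [0.001, 0.001, -1.0]]
force: [0.4, -0.6, -1.4]
opening: 0.331
grasp_force: 30.0
```

```bash
python3 - <<'E'
from rig import *
import cv2,numpy as np
from h import *
s=read_state(); a=capture("scene")["image"]
a=cv2.resize(a[160:310,235:385],(600,600),interpolation=cv2.INTER_CUBIC)
cv2.imwrite("pics/c3.png",a[:,:,::-1])
p=s["position"];print(p,s["opening"],s["grasp_force"])
f,cx,cy,M=W["scene"];F=240/np.tan(np.radians(f/2))
for q in([p[0],p[1],p[2]-.1284],[.5782,-.0266,.06]):
    c=M[:,:3].T@(np.array(q)-M[:,3]);u,v=c[:2]/c[2]*F+[cx,cy];print((u-235)*4,(v-160)*4)
E
```

```text
[ 0.57862013 -0.02658324  0.19586841] 0.3310631444292361 29.999625384807587
348.71859549229976 389.3258728656099
348.3602348850052 403.4645280930449
```

View pics/c3.png

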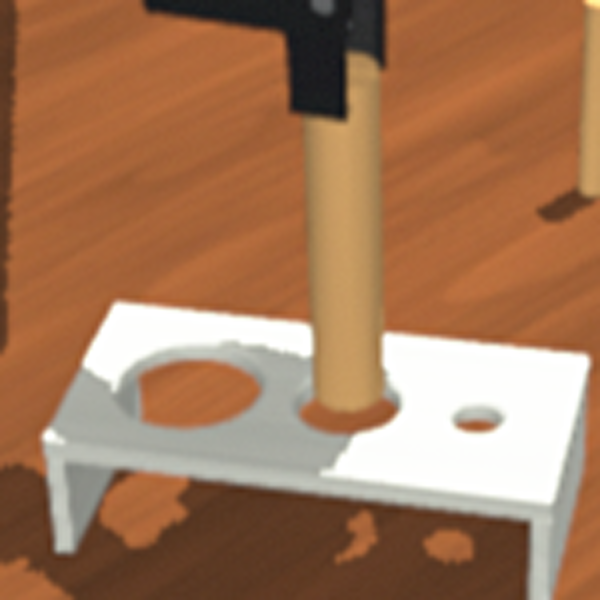

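The foot sits centred over the middle hole: foot x is about 348, and the hole spans 295 to 400. Going down.

Emit:
step_arm(
  steps=[
    [0,0,0.03,0,0,0,1],
    [0,0,0.06,0,0,0,1],
    [0,0,0.1,0,0,0,1],
    [0,0,0.14,0,0,0,1],
    [0,0,0.18,0,0,0,1],
    [0,0,0.21,0,0,0,1],
    [0,0,0.21,0,0,0,1],
    [0,0,0.21,0,0,0,1],
  ],
)

```text
time_s: 9.3
position: [0.5778, -0.0262, 0.1314]
tcp_rot: [[0.912, 0.41, -0.002], [0.41, -0.912, 0.0], [-0.002, -0.001, -1.0]]
force: [0.2, -0.8, -1.0]
opening: 0.33
grasp_force: 30.0
```

Emit:
step_arm(
  steps=[
    [0,0,0.006,0,0,0,1],
    [0,0,0.012,0,0,0,1],
    [0,0,0.016,0,0,0,1],
    [0,0,0.016,0,0,0,1],
    [0,0,0.016,0,0,0,1],
    [0,0,0.016,0,0,0,1],
  ],
)

```text
time_s: 9.8
position: [0.579, -0.0265, 0.1283]
tcp_rot: [[0.912, 0.41, 0.002], [0.41, -0.912, -0.0], [0.001, 0.001, -1.0]]
force: [1.2, -1.1, 2.1]
opening: 0.33
grasp_force: 30.0
```

The stub touches the bench at z = 0.1283, the height I gripped it at, with a small upward force. Releasing.

Emit:
step_arm(
  steps=[
    [0,0,0,0,0,0,0.2],
    [0,0,0,0,0,0,0],
    [0,0,0,0,0,0,-0.4],
    [0,0,0,0,0,0,-0.7],
    [0,0,0,0,0,0,-1],
    [0,0,0,0,0,0,-1],
    [0,0,0,0,0,0,-1],
    [0,0,0,0,0,0,-1],
  ],
)

```text
time_s: 10.47
position: [0.5783, -0.0264, 0.1275]
tcp_rot: [[0.912, 0.41, -0.0], [0.41, -0.912, 0.0], [-0.0, -0.0, -1.0]]
force: [0.1, -0.5, 0.5]
opening: 0.843
grasp_force: 0.0
```

Emit:
step_arm(
  steps=[
    [0,0,0,0,0,0,-1],
    [0,0,0,0,0,0,-1],
    [0,0,0,0,0,0,-1],
    [0,0,0,0,0,0,-1],
  ],
)

```text
time_s: 10.8
position: [0.5784, -0.0264, 0.1276]
tcp_rot: [[0.912, 0.41, 0.0], [0.41, -0.912, 0.0], [0.0, -0.0, -1.0]]
force: [0.0, -0.3, -0.7]
opening: 0.993
grasp_force: 0.0
```

Emit:
step_arm(
  steps=[
    [0,0,-0.07,0,0,0,-1],
    [0,0,-0.15,0,0,0,-1],
    [0,0,-0.25,0,0,0,-1],
    [0,0,-0.35,0,0,0,-1],
    [0,0,-0.4,0,0,0,-1],
    [0,0,-0.4,0,0,0,-1],
    [0,0,-0.4,0,0,0,-1],
    [0,0,-0.4,0,0,0,-1],
  ],
)

```text
time_s: 11.47
position: [0.5773, -0.0261, 0.2463]
tcp_rot: [[0.912, 0.41, -0.003], [0.41, -0.912, 0.001], [-0.002, -0.002, -1.0]]
force: [-0.4, -0.7, 0.3]
opening: 0.999
grasp_force: 0.0
```

```bash
python3 - <<'E'
from rig import *
import cv2
s=read_state(); a=capture("scene")["image"]
cv2.imwrite("pics/c4.png",cv2.resize(a[100:320,220:480],(780,660))[:600,:,::-1])
print(s["position"],s["opening"],s["force"],s["time_s"])
E
```

```text
[ 0.57730375 -0.02613836  0.24627194] 0.9985836117470439 [-0.36600521 -0.67862897  0.32605474] 11.4667
```

View pics/c4.png

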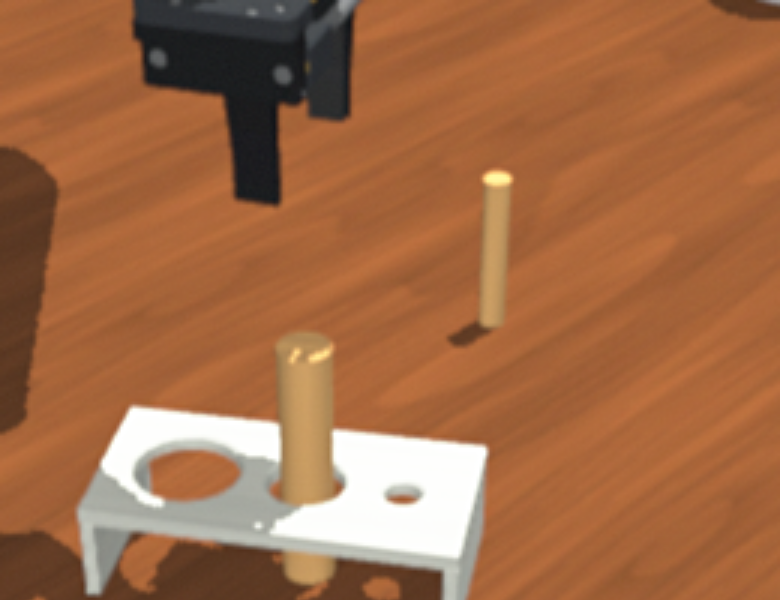

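The thick stub stands upright in the middle hole, its top at crop (305,347) and its foot at (310,570) on the bench. The thin stub is untouched and the gripper is clear.

```bash
python3 -c "
from rig import *
print(hand_in())"
```

```text
the job is handed in; nothing more can be done
None
```

The job is handed in at about 11.5 s: the thick stub went down through the widest hole and out again, and now stands upright on the bench in the middle hole; the thin stub was not touched. The hand-in returned no verdict.

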